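# Charge the barrel polisher from the scale's scoop pan

### The arm

A 6-joint arm with a two-finger parallel gripper is mounted at the origin on the work surface. World frame = base frame: x ahead of the robot, y to its left, z up, the work surface at z = 0. Lengths are in m, angles in degrees, forces in N, time in s.
With the tool pointing down it reaches from about 0.325 to 0.775 m from the base axis. Payload 9.3 kg.
Tool frame: the origin (TCP) lies at the very end of the fingers, on their centre line; the grasp point (between the pads) lies 19 mm behind it; z points along the fingers, y is the line along which they close (so a half turn about z gives the same grasp; the last joint's range is limited). The gripper opens to 85 mm and grips with 20 to 120 N. Pads are 22 mm wide; open, the fingers measure 114 mm over their backs; the gripper's body (76 mm by 85 mm) begins 54 mm behind the grasp point. The pads swing forward as they close: fully open they stand 13 mm farther back than shut.
Start: joints at [-74.003, 14.817, 1.232, 76.415, 0, 81.257], TCP at [0.23, -0.5, 0.231] pointing down, gripper open.
Joint ranges: [-174.27, 174.27], [-52.1, 104.24], [-59.71, 78.15], [-110.17, 111.67], [-87.03, 83.33], [-180, 180]. Speed limits (degrees/s): [127.2, 127.2, 159.86, 180, 180, 180].

### API

Orientations are given as [roll, pitch, yaw] about the fixed x, y, z axes, in that order (R = Rz(yaw) Ry(pitch) Rx(roll)).
In Python, from bench import arm gives the robot as it stands.
- The arm moves only by the tool jog_arm, never from a script. Its argument "moves" is a list of rows, each a list of 2 entries, a list of its own where there are three numbers: the shift along the world's x, y, z normalised to -1 to 1, where 1 is 0.25 m, then the turn, a rotation vector about the world's x, y, z normalised to -1 to 1, where 1 is 90 degrees. A call has 1 to 20 rows; each row is the pose to reach, as a shift and turn from the pose commanded when the call began; what a row does not reach only later rows make up. A row lasts 1/10 s, in which the tool goes at most 50 mm and 8.59 degrees, less where a joint would pass 70% of its speed; a pose out of reach is approached as far as the arm can. A call with a number of a shift or a turn outside -1 to 1 is refused whole. A call with a gripper value outside its range is refused whole. "fingers" is the closure, from 0 (fully open) to 1 (shut), set as the call begins (left out, the last holds). The fingers move at their own pace and stop on an object; the grip force is fixed at half the most. Time passes only in rows, so rows that repeat a pose let the fingers close. It gives the time, the measured TCP pose, the force, the opening and the grip force at its end, in the units of the state.
- arm.get_obs(): the state, without advancing time (a new reading comes with each control period).
- arm.read_camera(name): name is "scene" or "top"; returns the picture (384x512x3 uint8, red, green, blue); there is no depth.
- arm.get_calibration(name): a dict with "fx", "fy", "cx", "cy" (pixels), "rvec" (rotation vector, rad) and "tvec" (3), from world to camera coordinates, as OpenCV has them. Camera axes: x right, y down, z forward; pixel columns grow to the right and rows downward; lengths in m; the calibration is good to about 2 mm. A picture is of the moment at which its call begins. get_calibration takes no time and is no camera call.
- arm.sign_off(): hands the job in; it is judged then, once.
The state is a dict: "time_s": time; "qpos": joint angles; "joint_vel": joint speeds; "tau": joint torques, N m; "tcp_pos": TCP position; "tcp_rot": TCP orientation; "force": force on the tool from outside, world axes, zero at the start; "moment": the same for the moment, N m; "finger_gap": finger opening in m; "gripper_force": force on a finger pad.
Only numpy, scipy, OpenCV 4.12 (cv2) and the standard library are available. Lean on these libraries where they do the work, as an engineer would, in place of code of your own. Each camera call takes 0.05 s, during which the arm holds its last target. There are 200 camera calls.

### The job

The batch of brass bosses has been weighed: lift the scoop pan off the scale by its bow handle, tip all four bosses over the pan's open lip into the barrel of the polisher, letting them slide in close at the mouth and not fall from a height, then set the empty pan gently back on the scale, seated flat and square in its cradle with the lip pointing the way it did before, and let go. Leave the hammer, the pitch bowl and the jar where they are.

Things in the scene. Friction and masses are not known exactly. Their poses are not given: they have to be found in the camera images.
- scale: Grey bench scale, fixed, 215 x 185 mm, black console on its -y side. Origin: centre of its underside, on the bench; +x is the way the seated pan's lip points. A flat steel platter on top, 75 mm above the bench, is ringed by eight low lips, two at each corner, 10 mm high, leaning outwards 25 degrees as a lead-in: the pan's rectangular cradle.
- cradle (a point): Centre of the platter's top, 75 mm above the bench: the pan's origin lies here when the pan is seated. Axes as the scale's. The cradle leaves about 4 mm of play all round the pan at the platter, 9 mm at the top of its lips.
- pan: Loose sheet-steel scoop pan, 190 mm long (x), 142 wide (y), 3 mm sheet, 0.38 kg. Origin: centre of its underside; +x to its open front lip, z up. Back and sides 50 mm high, the sides falling to 18 mm at the lip; no front wall: carry it level. The smooth floor (friction about 0.4) lets the bosses slide when tipped lip-down 18 to 26 degrees; 45 degrees empties it.
- pan_grip (a point): Centre of the wooden bar of the pan's fixed bow handle, (-20, 0, 90) mm in the pan's frame, axes as the pan's. The bar lies along y: 18 mm thick (x), 20 mm high (z), 120 mm long, held by flat steel straps on the outside of the pan's sides. 77 mm free between the bar and the pan's floor.
- pan_lip (a point): Middle of the front lip's lower edge, (95, 0, 0) mm in the pan's frame, axes as the pan's. The open front is 136 mm wide inside.
- polisher: Barrel polisher, fixed: green base plate 360 x 200 mm, the leaning barrel over its -x half, behind it (+x) a gear housing with a motor on top, 172 mm high. Origin: on the bench, 45 mm on the -x side of the plate's middle; z up. The barrel's mouth leans to -x, the side from which it is charged.
- barrel: The polisher's open octagonal barrel, steel lined with dark rubber, fixed and not turning: 230 mm across the flats inside, walls 6 mm, 150 mm deep outside, floor 6 mm. Origin: centre of its floor's outer face, 110 mm above the bench; z along its axis out of the mouth, leaning 45 degrees to the polisher's -x; y level; -x points down to the mouth's lower side.
- mouth (a point): Centre of the open mouth, on the barrel's axis, 216 mm above the bench; axes as the barrel's. The highest edge of the mouth is 302 mm above the bench.
- low_lip (a point): Middle of the mouth's lowest edge (inner side), 135 mm above the bench, at (-115, 0, 150) mm in the barrel's frame, axes as the barrel's. This edge is level, 95 mm long, on the side towards the scale.
- boss0: Loose cast-brass boss, hollow-backed, a 60 mm round with a 7 mm thick flange and a dome 24 mm high in all, about 0.06 to 0.13 kg, lying dome up in the pan at the back right (seen looking along the pan's +x). Origin: centre of its flat underside; z out of the dome.
- boss1: Loose cast-brass boss, hollow-backed, a 60 mm round with a 7 mm thick flange and a dome 24 mm high in all, about 0.06 to 0.13 kg, lying dome up in the pan at the back left (seen looking along the pan's +x). Origin: centre of its flat underside; z out of the dome.
- boss2: Loose cast-brass boss, hollow-backed, a 60 mm round with a 7 mm thick flange and a dome 24 mm high in all, about 0.06 to 0.13 kg, lying dome up in the pan at the front right (seen looking along the pan's +x). Origin: centre of its flat underside; z out of the dome.
- boss3: Loose cast-brass boss, hollow-backed, a 60 mm round with a 7 mm thick flange and a dome 24 mm high in all, about 0.06 to 0.13 kg, lying dome up in the pan at the front left (seen looking along the pan's +x). Origin: centre of its flat underside; z out of the dome.
- hammer: Bystander: chasing hammer, 270 mm long, lying on the bench beside the scale. Origin: middle of its length, on the bench; x along the handle towards the head.
- pitch_bowl: Bystander: heavy iron pitch bowl, 148 mm across and 80 mm high, with a brass plate set in black pitch. Origin: centre of its underside.
- jar: Bystander: amber glass jar with a steel cap, 72 mm across and about 100 mm high. Origin: centre of its underside.
Not all that is in view belongs to the job. Leave any purple look-alike of the pan alone. What is shaped like the boss2 but green is not meant.

How it is judged (in metres and radians):
On the way, in this order (a step that is already met when the one before it is completed fails the run):
1. the pan is lifted clear of the scale with all four bosses still in it (z of pan in the frame of cradle above 0.03 m and x of boss0 in the frame of pan between -0.1 and 0.1 m and y of boss0 in the frame of pan between -0.075 and 0.075 m and z of boss0 in the frame of pan between -0.005 and 0.06 m and x of boss1 in the frame of pan between -0.1 and 0.1 m and y of boss1 in the frame of pan between -0.075 and 0.075 m and z of boss1 in the frame of pan between -0.005 and 0.06 m and x of boss2 in the frame of pan between -0.1 and 0.1 m and y of boss2 in the frame of pan between -0.075 and 0.075 m and z of boss2 in the frame of pan between -0.005 and 0.06 m and x of boss3 in the frame of pan between -0.1 and 0.1 m and y of boss3 in the frame of pan between -0.075 and 0.075 m and z of boss3 in the frame of pan between -0.005 and 0.06 m), for 0.2 s.
2. all four bosses are inside the barrel (z of boss0 in the frame of barrel between 0 and 0.145 m and x of boss0 in the frame of barrel between -0.115 and 0.115 m and y of boss0 in the frame of barrel between -0.115 and 0.115 m and z of boss1 in the frame of barrel between 0 and 0.145 m and x of boss1 in the frame of barrel between -0.115 and 0.115 m and y of boss1 in the frame of barrel between -0.115 and 0.115 m and z of boss2 in the frame of barrel between 0 and 0.145 m and x of boss2 in the frame of barrel between -0.115 and 0.115 m and y of boss2 in the frame of barrel between -0.115 and 0.115 m and z of boss3 in the frame of barrel between 0 and 0.145 m and x of boss3 in the frame of barrel between -0.115 and 0.115 m and y of boss3 in the frame of barrel between -0.115 and 0.115 m), for 0.2 s.
At the end, for the whole second after the job is handed in: All four bosses at rest inside the barrel, below its mouth; the empty pan released and still in the scale's cradle: within 9 mm of its centre, down on the platter within 3 mm, flat within 1.7 degrees and square within 4.6 degrees, lip to the scale's +x (all of step 2 and linear speed of each of boss0, boss1, boss2, boss3 below 0.05 m/s and horizontal distance between pan and cradle below 0.009 m and z of pan in the frame of cradle between -0.003 and 0.003 m and x of pan_lip in the frame of cradle above 0.08 m and angle between the z axis of pan and the z axis of scale, either way round below 0.03 rad and angle between the x axis of pan and the x axis of scale, either way round below 0.08 rad and linear speed of pan below 0.02 m/s); the robot touches nothing.
It fails at once if a boss is dropped from a height or flung (faster than 2.5 m/s) (linear speed of any of boss0, boss1, boss2, boss3 above 2.5 m/s).
It fails at once if the pan is dropped or slammed onto the scale (faster than 0.35 m/s within 10 mm of the platter) (linear speed of pan above 0.35 m/s and horizontal distance between pan and cradle below 0.06 m and z of pan in the frame of cradle below 0.01 m).
It fails at once if the chasing hammer is moved more than 20 mm (distance of hammer from where it was at the start of the episode above 0.02 m).
It fails at once if the pitch bowl is moved more than 20 mm (distance of pitch_bowl from where it was at the start of the episode above 0.02 m).
It fails at once if the jar is moved more than 20 mm (distance of jar from where it was at the start of the episode above 0.02 m).
It also fails if it takes over 70 s, if anything falls off the work surface, if the arm or the gripper's body presses on something with over 40 N, if the wrist force passes 120 N, or if a joint passes its speed limit or range.

## Working session

There is one attempt and no reset: what is moved stays moved. The work goes in short steps, Python scripts to look and compute and a tool call to move; the robot and the scene stay as the last step left them, time stands still between calls to the robot, and variables do not carry over. Pictures are saved under pics/ and viewed, at most 12 in all, crops included, and the job is handed in when it is done.

Besides the shell and the picture viewer there is one more tool, called after ">>>" as a command line: name --argument value ..., lists and objects as JSON in quotes. jog_arm: Moves the arm, as the interface text tells. Scaled input: -1 to 1 covers 0.25 m each way for a shift and 90 degrees each way for a turn. Its arguments: {"type":"object","properties":{"moves":{"type":"array","items":{"type":"array"}},"fingers":{"type":"number"}},"required":["moves"]}

```bash
mkdir -p pics; ls; python3 - <<'E'
from bench import arm
import cv2
for n in("scene","top"):
    im=arm.read_camera(n); cv2.imwrite(f"pics/{n}0.png",im[:,:,::-1]); print(n,arm.get_calibration(n))
o=arm.get_obs(); print(o)
E
```

```text
pics
scene {'fx': 420.9002831577854, 'fy': 420.9002831577854, 'cx': 242.03852001340286, 'cy': 193.47313227148277, 'rvec': array([ 1.98211355,  1.6746945 , -0.55132337]), 'tvec': array([-0.1806529 , -0.2792781 ,  1.36063046])}
top {'fx': 364.2652352222363, 'fy': 364.2652352222363, 'cx': 257.04002014764654, 'cy': 188.25067481834134, 'rvec': array([ 2.18199995, -2.20101374,  0.11008248]), 'tvec': array([0.0753979 , 0.47745658, 0.91540045])}
{'time_s': 0.1, 'qpos': array([-7.40034946e+01,  1.48497881e+01,  1.19460407e+00,  7.64163467e+01,
        6.92837679e-04,  8.12571147e+01]), 'joint_vel': array([ 0.06578289, -0.0947589 ,  0.06728869, -0.06865722, -0.12023255,
       -0.01152355]), 'tau': array([ 5.81523826e-03, -5.56694484e+01,  3.45070088e+01,  1.16443407e-02,
       -1.27243879e-04,  5.98369226e-06]), 'tcp_pos': array([ 0.23010425, -0.49927914,  0.23070869]), 'tcp_rot': array([-1.79929406e+02, -1.15575068e-02,  2.47393831e+01]), 'force': array([ 0.18222162, -0.13701482, -0.2006443 ]), 'moment': array([ 0.03095345,  0.01359484, -0.01737838]), 'gripper_force': 0.0, 'finger_gap': 0.08531385493262358}
```

View pics/scene0.png

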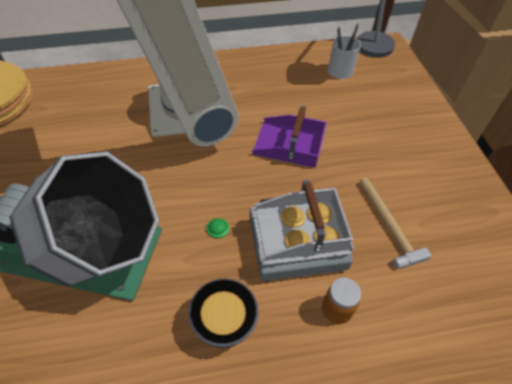

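View pics/top0.png

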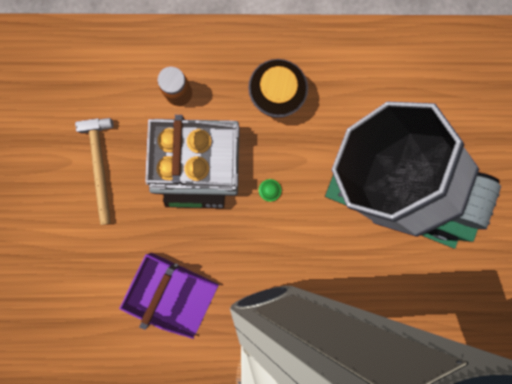

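Top view: grey pan with four brass bosses at (192,157), bar at (178,148), lip to the right; polisher mouth at (397,160). 
Possible confusions: purple pan at (170,295), not wanted; green boss at (270,190), not wanted. I choose the grey pan at (192,157). Checking this in one close crop.

```bash
cat > h.py <<'E'
import numpy as np,cv2
from bench import arm
def cal(n):
    c=arm.get_calibration(n); K=np.array([[c['fx'],0,c['cx']],[0,c['fy'],c['cy']],[0,0,1]])
    return K,np.array(c['rvec'],float),np.array(c['tvec'],float)
def ray(n,p,z):
    K,r,t=cal(n); R=cv2.Rodrigues(r)[0]; C=-R.T@t
    p=np.atleast_2d(np.array(p,float)); d=(np.linalg.inv(K)@np.c_[p,np.ones(len(p))].T).T@R
    return C+d*((z-C[2])/d[:,2])[:,None]
def proj(n,P):
    K,r,t=cal(n); return cv2.projectPoints(np.atleast_2d(np.array(P,float)),r,t,K,None)[0][:,0]
def tri(pt,ps):
    M=[]
    for n in("top","scene"):
        K,r,t=cal(n); M.append(K@np.c_[cv2.Rodrigues(r)[0],t])
    X=cv2.triangulatePoints(M[0],M[1],np.array(pt,float).T,np.array(ps,float).T); return (X[:3]/X[3]).T
E
python3 - <<'E'
from h import *
t=cv2.imread("pics/top0.png"); s=cv2.imread("pics/scene0.png")
a=cv2.resize(t[105:225,135:255],None,fx=4,fy=4,interpolation=cv2.INTER_CUBIC)
b=cv2.resize(t[95:250,320:500],None,fx=1.75,fy=1.75,interpolation=cv2.INTER_CUBIC)
o=np.zeros((480,800,3),np.uint8); o[:,:480]=a; o[:b.shape[0],482:482+b.shape[1]]=b
cv2.imwrite("pics/c1.png",o)
def bar(im,box):
    x0,y0,x1,y1=box; h=cv2.cvtColor(im,cv2.COLOR_BGR2HSV)[y0:y1,x0:x1]
    m=cv2.inRange(h,(3,90,40),(14,255,150)); m=cv2.morphologyEx(m,cv2.MORPH_OPEN,np.ones((2,2)))
    n,l,st,c=cv2.connectedComponentsWithStats(m); i=1+st[1:,4].argmax()
    p=np.argwhere(l==i)[:,::-1].astype(np.float32)
    r=cv2.minAreaRect(p); return (np.array(cv2.boxPoints(r))+[x0,y0],np.array(r[0])+[x0,y0],st[i,4])
bt=bar(t,(140,105,250,200)); bs=bar(s,(240,170,360,260)); print(bt,bs)
print("top-plane",ray("top",bt[0],.175),ray("top",bt[1],.17)); print("tri",tri([bt[1]],[bs[1]]))
E
```

```text
(array([[225., 128.],
       [249., 128.],
       [249., 199.],
       [225., 199.]]), array([237. , 163.5]), np.int32(760)) (array([[240., 216.],
       [257., 216.],
       [257., 259.],
       [240., 259.]]), array([248.5, 237.5]), np.int32(572))
top-plane [[0.59645247 0.14251072 0.175     ]
 [0.59623323 0.09082214 0.175     ]
 [0.44295019 0.09201444 0.175     ]
 [0.443381   0.14290868 0.175     ]] [[0.51990175 0.11724887 0.17      ]]
tri [[0.53803022 0.11338526 0.04089945]]
```

View pics/c1.png

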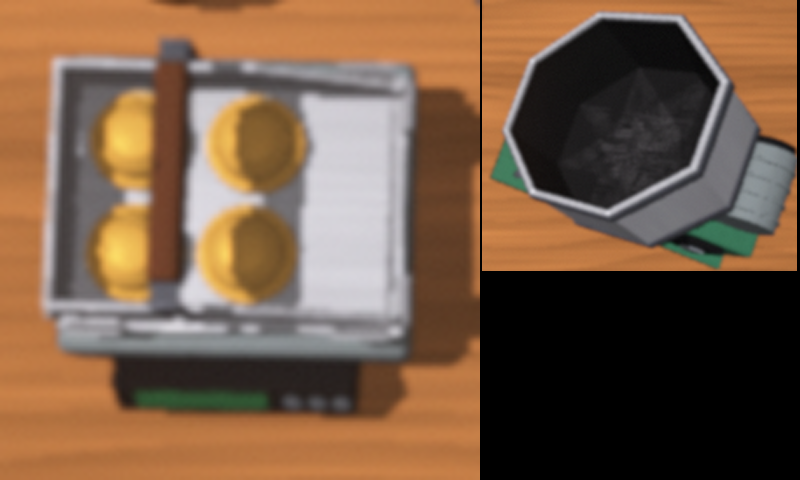

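The crop confirms the choice. The grey pan holds four brass bosses, and its brown bar runs from about (177.5,120.5) to (176,175) in the top view. The octagon's lowest edge runs from (347,130) to (334,169).

```bash
python3 - <<'E'
from h import *
np.set_printoptions(precision=4,suppress=True)
t=cv2.imread("pics/top0.png"); s=cv2.imread("pics/scene0.png")
def bar(im,box):
    x0,y0,x1,y1=box; h=cv2.cvtColor(im,cv2.COLOR_BGR2HSV)[y0:y1,x0:x1]
    m=cv2.inRange(h,(0,80,30),(14,255,140))
    n,l,st,c=cv2.connectedComponentsWithStats(m); i=1+st[1:,4].argmax()
    p=np.argwhere(l==i)[:,::-1].astype(np.float32)
    r=cv2.minAreaRect(p); return np.array(cv2.boxPoints(r))+[x0,y0],np.array(r[0])+[x0,y0],st[i,4]
bt=bar(t,(167,112,190,180)); bs=bar(s,(298,178,330,255)); print(bt,bs)
print("bar top corners",ray("top",bt[0],.175),"c",ray("top",bt[1],.175)); print("tri",tri([bt[1]],[bs[1]]))
c=lambda x,y:(135+x/4,105+y/4)
print("back rim",ray("top",[c(55,60),c(48,312)],.125)); print("lip",ray("top",[c(410,68),c(405,330)],.09))
v=np.array([(600,15),(684,18),(725,82),(692,172),(610,213),(532,192),(507,130),(530,62)],float)
v=(v-[482,0])/1.75+[320,95]
zb=.216+np.array([-50,50,121,121,50,-50,-121,-121])*.7071e-3
V=np.array([ray("top",p,z)[0] for p,z in zip(v,zb)]); print(V,"centre",V.mean(0))
ax=V[[1,2,3,4]].mean(0)-V[[0,7,6,5]].mean(0); print("polisher +x yaw",np.degrees(np.arctan2(ax[1],ax[0])),"yperp",np.degrees(np.arctan2(*(V[[0,1,7,2]].mean(0)-V[[5,4,6,3]].mean(0))[[1,0]])), np.linalg.norm(ax[:2]),171*.7071/2)
for n,z in(("jar",.1),("bowl",.08)): print(n,ray("top",[(172,78) if n=="jar" else (278,88)],z))
# motor for yaw check (scene)
print(proj("scene",V)[[2,3,6,7]].tolist())
E
```

```text
(array([[169.8265, 175.9034],
       [172.3243, 119.7033],
       [182.2159, 120.1429],
       [179.7181, 176.343 ]]), array([176.0212, 148.0232]), np.int32(433)) (array([[302.5618, 183.254 ],
       [310.8049, 180.7561],
       [324.9428, 227.4113],
       [316.6997, 229.9092]]), array([313.7523, 205.3326]), np.int32(358))
bar top corners [[0.4935 0.2598 0.175 ]
 [0.6151 0.2556 0.175 ]
 [0.614  0.2344 0.175 ]
 [0.4924 0.2389 0.175 ]] c [[0.5534 0.2472 0.175 ]]
tri [[0.5547 0.2482 0.1678]]
back rim [[0.6282 0.3198 0.125 ]
 [0.4835 0.3218 0.125 ]]
lip [[0.632  0.1182 0.09  ]
 [0.4746 0.1219 0.09  ]]
[[ 0.6475 -0.2101  0.1806]
 [ 0.6214 -0.2777  0.2514]
 [ 0.5376 -0.291   0.3016]
 [ 0.4441 -0.2516  0.3016]
 [ 0.4027 -0.1849  0.2514]
 [ 0.4288 -0.1188  0.1806]
 [ 0.5111 -0.1023  0.1304]
 [ 0.6006 -0.1349  0.1304]] centre [ 0.5242 -0.1964  0.216 ]
polisher +x yaw -112.52359361722199 yperp -22.433834586372353 0.11887081933467268 60.457049999999995
jar [[0.7366 0.2731 0.1   ]]
bowl [[0.719 0.019 0.08 ]]
[[37.20024590728687, 195.6543333861255], [63.46000960019299, 155.41469322290087], [155.1795208542581, 220.35537794950406], [141.5835281657633, 257.6474974488614]]
```

>>> jog_arm --moves '[[[0, 0, 0.4], [0, 0, 0.2]], [[0, 0, 0.8], [0, 0, 0.2]], [[0, 0, 0.8], [0, 0, 0.2]], [[0, 0, 0.8], [0, 0, 0.2]], [[0.1, 0.2, 0.8], [0, 0, 0.2]], [[0.2, 0.4, 0.8], [0, 0, 0.2]], [[0.2, 0.4, 0.8], [0, 0, 0.2]]]'

```text
time_s: 0.8
tcp_pos: [0.2814, -0.3963, 0.4326]
tcp_rot: [179.9, -0.0, 42.9]
force: [0.2, -0.8, 0.9]
finger_gap: 0.0855
gripper_force: 0.0
```

```bash
python3 -c "
from h import *
o=arm.get_obs(); print(o['time_s'],o['qpos'].round(1),o['tcp_pos'].round(4),o['tcp_rot'].round(2))"
```

```text
0.8 [-64.6   9.7  23.8 104.    0.   72.6] [ 0.2814 -0.3963  0.4326] [ 1.7989e+02 -1.0000e-02  4.2860e+01]
```

>>> jog_arm --moves '[[[0.15, 0.1, 0], [0, 0, 0.09]], [[0.35, 0.2, 0], [0, 0, 0.18]], [[0.5, 0.3, 0], [0, 0, 0.27]], [[0.6, 0.45, 0], [0, 0, 0.36]], [[0.7, 0.6, 0], [0, 0, 0.45]], [[0.8, 0.75, 0], [0, 0, 0.54]], [[0.85, 0.85, 0], [0, 0, 0.63]], [[0.9, 0.95, 0], [0, 0, 0.72]], [[0.9, 1, 0], [0, 0, 0.81]], [[0.9, 1, 0], [0, 0, 0.9]], [[0.9, 1, 0], [0, 0, 1]], [[0.9, 1, 0], [0, 0, 1]]]'

```text
time_s: 2.0
tcp_pos: [0.5053, -0.1495, 0.4308]
tcp_rot: [-180.0, -0.0, 132.9]
force: [0.4, 0.1, -0.3]
finger_gap: 0.0854
gripper_force: 0.0
```

>>> jog_arm --moves '[[[0.05, 0.2, 0], [0, 0, 0.09]], [[0.1, 0.4, 0], [0, 0, 0.18]], [[0.15, 0.6, 0], [0, 0, 0.27]], [[0.2, 0.8, 0], [0, 0, 0.36]], [[0.2, 1, 0], [0, 0, 0.45]], [[0.2, 1, 0], [0, 0, 0.508]], [[0.2, 1, 0], [0, 0, 0.508]], [[0.2, 1, 0], [0, 0, 0.508]]]'

```text
time_s: 2.8
tcp_pos: [0.5553, 0.1, 0.431]
tcp_rot: [-180.0, -0.0, 178.2]
force: [0.3, -1.0, 0.1]
finger_gap: 0.0852
gripper_force: 0.0
```

>>> jog_arm --moves '[[[0, 0.2, 0], [0, 0, 0]], [[0, 0.4, 0], [0, 0, 0]], [[0, 0.594, 0], [0, 0, 0]], [[0, 0.594, -0.15], [0, 0, 0]], [[0, 0.594, -0.3], [0, 0, 0]], [[0, 0.594, -0.45], [0, 0, 0]], [[0, 0.594, -0.6], [0, 0, 0]], [[0, 0.594, -0.75], [0, 0, 0]], [[0, 0.594, -0.85], [0, 0, 0]], [[0, 0.594, -0.9], [0, 0, 0]], [[0, 0.594, -0.9], [0, 0, 0]], [[0, 0.594, -0.9], [0, 0, 0]]]'

```text
time_s: 4.0
tcp_pos: [0.5559, 0.2484, 0.2075]
tcp_rot: [180.0, 0.1, 178.3]
force: [-0.2, 0.2, 0.9]
finger_gap: 0.085
gripper_force: 0.0
```

```bash
python3 - <<'E'
from h import *
o=arm.get_obs(); print(o['qpos'].round(1),o['tcp_pos'].round(4),o['tcp_rot'].round(2))
s=arm.read_camera("scene")[:,:,::-1]; t=arm.read_camera("top")[:,:,::-1]
a=cv2.resize(s[130:290,230:370],None,fx=2.8,fy=2.8); b=cv2.resize(t[90:230,110:260],None,fx=2.6,fy=2.6)
w=np.zeros((450,790,3),np.uint8); w[:a.shape[0],:a.shape[1]]=a; w[:b.shape[0],395:395+b.shape[1]]=b
cv2.imwrite("pics/c2.png",w)
E
```

```text
[16.2 21.   6.7 75.7 -0.  17.9] [0.5559 0.2484 0.2075] [1.7998e+02 8.0000e-02 1.7832e+02]
```

View pics/c2.png

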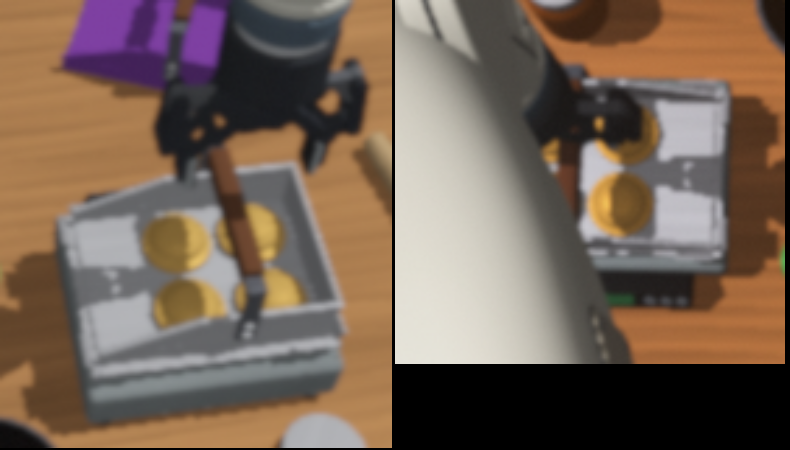

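The fingers (tips near (190,175) and (315,165) in the scene crop) straddle the bar at (222,160), and nothing is in the way below them. Descending, then closing.

>>> jog_arm --moves '[[[0, 0, -0.08], [0, 0, 0]], [[0, 0, -0.16], [0, 0, 0]], [[0, 0, -0.22], [0, 0, 0]], [[0, 0, -0.24], [0, 0, 0]], [[0, 0, -0.24], [0, 0, 0]], [[0, 0, -0.24], [0, 0, 0]]]'

```text
time_s: 4.7
tcp_pos: [0.5557, 0.2492, 0.1475]
tcp_rot: [180.0, 0.1, 178.5]
force: [-0.0, -1.1, 0.7]
finger_gap: 0.0854
gripper_force: 0.0
```

>>> jog_arm --moves '[[[0, 0, 0], [0, 0, 0]], [[0, 0, 0], [0, 0, 0]], [[0, 0, 0], [0, 0, 0]], [[0, 0, 0], [0, 0, 0]], [[0, 0, 0], [0, 0, 0]], [[0, 0, 0], [0, 0, 0]], [[0, 0, 0], [0, 0, 0]], [[0, 0, 0], [0, 0, 0]]]' --fingers 1

```text
time_s: 5.5
tcp_pos: [0.5553, 0.2488, 0.1466]
tcp_rot: [-180.0, 0.0, 178.5]
force: [-0.5, -1.4, 5.5]
finger_gap: 0.0172
gripper_force: 60.2
```

>>> jog_arm --moves '[[[0, 0, 0.02], [0, 0, 0]], [[0, 0, 0.05], [0, 0, 0]], [[0, 0, 0.09], [0, 0, 0]], [[0, 0, 0.14], [0, 0, 0]], [[0, 0, 0.2], [0, 0, 0]], [[0, 0, 0.26], [0, 0, 0]], [[0, 0, 0.32], [0, 0, 0]], [[0, 0, 0.36], [0, 0, 0]], [[0, 0, 0.39], [0, 0, 0]], [[0, 0, 0.4], [0, 0, 0]], [[0, 0, 0.4], [0, 0, 0]], [[0, 0, 0.4], [0, 0, 0]], [[0, 0, 0.4], [0, 0, 0]]]'

```text
time_s: 6.8
tcp_pos: [0.555, 0.2489, 0.2456]
tcp_rot: [-180.0, -0.1, 178.5]
force: [-0.2, 0.2, -6.9]
finger_gap: 0.0171
gripper_force: 58.7
```

```bash
python3 - <<'E'
from h import *
o=arm.get_obs(); print(o['tcp_pos'].round(4),o['tcp_rot'].round(2),o['force'].round(2),o['moment'].round(2))
s=arm.read_camera("scene")[:,:,::-1]
cv2.imwrite("pics/c3.png",cv2.resize(s[80:300,0:390],None,fx=2,fy=2))
# targets
yp=np.radians(-112.5); X=np.array([np.cos(yp),np.sin(yp),0]); Z=np.array([0,0,1.]); M=np.array([.5242,-.1964,.216])
bx=(X+Z)*.70711; bz=(-X+Z)*.70711
g0=np.array([.5555,.2488,.1466]); pan0=np.array([0,0,.075])
def grip(lip,th):  # TCP for lip point & tilt; TCP is (-20,0,71.5) in pan
    th=np.radians(th); x=np.cos(th)*X-np.sin(th)*Z; z=np.sin(th)*X+np.cos(th)*Z
    return lip-.115*x+.0715*z
for l,th in(((-70,0,190),0),((-70,0,135),0),((-70,0,135),15),((-70,0,130),25),((-70,0,125),35),((-70,0,115),45)):
    lip=M+bx*l[0]/1e3+bz*(l[2]-150)/1e3
    g=grip(lip,th); print(l,th,lip.round(4),g.round(4))
print("tilt axis pan y",np.cross(Z,X).round(3))
E
```

```text
[0.555  0.2489 0.2456] [-1.7998e+02 -6.0000e-02  1.7846e+02] [-0.18  0.19 -6.89] [-0.01 -0.06 -0.02]
(-70, 0, 190) 0 [ 0.554  -0.1245  0.1948] [ 0.598  -0.0183  0.2663]
(-70, 0, 135) 0 [ 0.5391 -0.1605  0.1559] [ 0.5831 -0.0542  0.2274]
(-70, 0, 135) 15 [ 0.5391 -0.1605  0.1559] [ 0.5745 -0.0749  0.2547]
(-70, 0, 130) 25 [ 0.5377 -0.1637  0.1524] [ 0.5661 -0.0954  0.2658]
(-70, 0, 125) 35 [ 0.5364 -0.167   0.1488] [ 0.5567 -0.1179  0.2734]
(-70, 0, 115) 45 [ 0.5337 -0.1735  0.1418] [ 0.5454 -0.1451  0.2736]
tilt axis pan y [ 0.924 -0.383  0.   ]
```

View pics/c3.png

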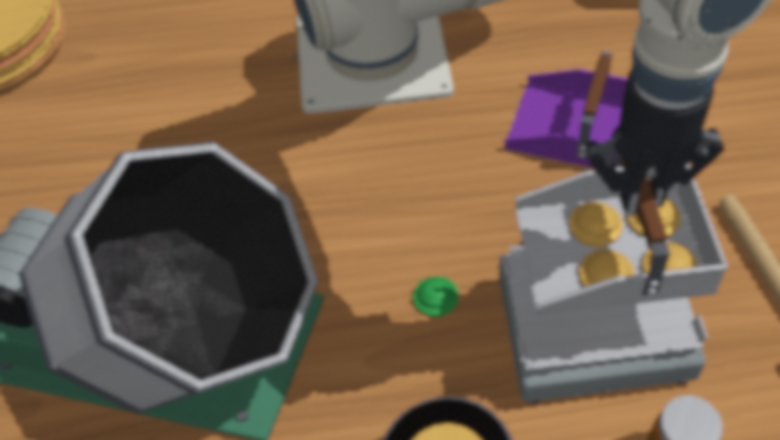

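The pan hangs level with all four bosses in it (crop (595,222), (653,215), (605,268), (668,258)), clear of the scale. Carrying it towards the barrel mouth while yawing -21°.

>>> jog_arm --moves '[[[0, -0.02, 0.02], [0, 0, -0.003]], [[0, -0.05, 0.04], [0, 0, -0.01]], [[0.01, -0.09, 0.06], [0, 0, -0.02]], [[0.02, -0.14, 0.08], [0, 0, -0.035]], [[0.03, -0.2, 0.1], [0, 0, -0.05]], [[0.04, -0.27, 0.1], [0, 0, -0.07]], [[0.05, -0.34, 0.1], [0, 0, -0.09]], [[0.06, -0.41, 0.1], [0, 0, -0.11]], [[0.075, -0.48, 0.1], [0, 0, -0.13]], [[0.09, -0.55, 0.1], [0, 0, -0.15]], [[0.105, -0.62, 0.1], [0, 0, -0.17]], [[0.12, -0.69, 0.1], [0, 0, -0.19]], [[0.135, -0.76, 0.1], [0, 0, -0.205]], [[0.145, -0.82, 0.1], [0, 0, -0.217]], [[0.155, -0.87, 0.1], [0, 0, -0.225]], [[0.16, -0.91, 0.1], [0, 0, -0.23]], [[0.16, -0.94, 0.1], [0, 0, -0.233]], [[0.16, -0.96, 0.1], [0, 0, -0.233]], [[0.16, -0.96, 0.1], [0, 0, -0.233]], [[0.16, -0.96, 0.1], [0, 0, -0.233]]]'

```text
time_s: 8.85
tcp_pos: [0.5951, 0.0094, 0.2714]
tcp_rot: [180.0, -0.0, 157.5]
force: [0.1, 0.5, -7.7]
finger_gap: 0.0166
gripper_force: 58.9
```

>>> jog_arm --moves '[[[0.004, -0.03, 0], [0, 0, 0]], [[0.008, -0.07, -0.01], [0, 0, 0]], [[0.012, -0.11, -0.02], [0, 0, 0]], [[0, -0.14, -0.05], [0, 0, 0]], [[-0.012, -0.17, -0.085], [0, 0, 0]], [[-0.024, -0.2, -0.115], [0, 0, 0]], [[-0.036, -0.23, -0.145], [0, 0, 0]], [[-0.044, -0.245, -0.168], [0, 0, 0]], [[-0.048, -0.252, -0.176], [0, 0, 0]], [[-0.048, -0.252, -0.176], [0, 0, 0]], [[-0.048, -0.252, -0.176], [0, 0, 0]]]'

```text
time_s: 9.95
tcp_pos: [0.5834, -0.0538, 0.2276]
tcp_rot: [180.0, 0.0, 157.5]
force: [-0.8, -0.2, -6.5]
finger_gap: 0.017
gripper_force: 59.0
```

```bash
python3 - <<'E'
from h import *
o=arm.get_obs(); print(o['qpos'].round(1),o['tcp_pos'].round(4),o['tcp_rot'].round(2),o['force'].round(2),o['moment'].round(2))
s=arm.read_camera("scene")[:,:,::-1];t=arm.read_camera("top")[:,:,::-1]
a=cv2.resize(s[120:310,10:290],None,fx=1.75,fy=1.75);b=cv2.resize(t[80:260,250:480],None,fx=1.3,fy=1.3)
w=np.zeros((340,790,3),np.uint8); w[:a.shape[0],:a.shape[1]]=a; w[:b.shape[0],491:491+b.shape[1]]=b
cv2.imwrite("pics/c4.png",w)
E
```

```text
[-13.5  18.4   5.8  77.4   0.    9. ] [ 0.5834 -0.0538  0.2276] [1.7999e+02 3.0000e-02 1.5750e+02] [-0.82 -0.16 -6.48] [-0.04 -0.01  0.03]
```

View pics/c4.png

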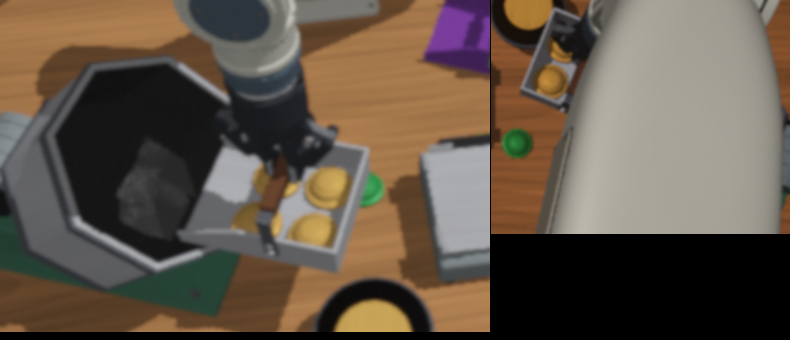

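The lip is inside the mouth above the low edge and there is no contact force. All four bosses are still in the pan. Tipping slowly.

>>> jog_arm --moves '[[[-0.006, -0.014, 0.019], [0.026, -0.011, 0]], [[-0.012, -0.028, 0.038], [0.052, -0.021, 0]], [[-0.018, -0.043, 0.057], [0.08, -0.033, 0]], [[-0.024, -0.058, 0.076], [0.108, -0.045, 0]], [[-0.03, -0.072, 0.095], [0.134, -0.055, 0]], [[-0.034, -0.083, 0.109], [0.154, -0.064, 0]], [[-0.043, -0.104, 0.121], [0.18, -0.075, 0]], [[-0.051, -0.124, 0.133], [0.205, -0.085, 0]], [[-0.055, -0.132, 0.138], [0.216, -0.09, 0]], [[-0.058, -0.14, 0.142], [0.226, -0.094, 0]], [[-0.061, -0.148, 0.146], [0.236, -0.098, 0]], [[-0.065, -0.157, 0.15], [0.246, -0.102, 0]], [[-0.068, -0.165, 0.154], [0.257, -0.106, 0]], [[-0.068, -0.165, 0.154], [0.257, -0.106, 0]], [[-0.068, -0.165, 0.154], [0.257, -0.106, 0]], [[-0.068, -0.165, 0.154], [0.257, -0.106, 0]], [[-0.068, -0.165, 0.154], [0.257, -0.106, 0]], [[-0.068, -0.165, 0.154], [0.257, -0.106, 0]], [[-0.068, -0.165, 0.154], [0.257, -0.106, 0]], [[-0.068, -0.165, 0.154], [0.257, -0.106, 0]]]'

```text
time_s: 12.05
tcp_pos: [0.5662, -0.0951, 0.2658]
tcp_rot: [155.0, -0.0, 157.5]
force: [-0.3, 0.8, -6.6]
finger_gap: 0.0168
gripper_force: 59.2
```

```bash
python3 - <<'E'
from h import *
o=arm.get_obs(); print(o['qpos'].round(1),o['tcp_pos'].round(4),o['tcp_rot'].round(2),o['force'].round(2),o['moment'].round(2))
s=arm.read_camera("scene")[:,:,::-1]
cv2.imwrite("pics/c5.png",cv2.resize(s[110:310,10:270],None,fx=2.2,fy=2.2))
E
```

```text
[-30.7  16.4   4.3  81.8  24.7  -9. ] [ 0.5662 -0.0951  0.2658] [ 1.5498e+02 -4.0000e-02  1.5751e+02] [-0.28  0.78 -6.61] [-0.91  0.41  0.03]
```

View pics/c5.png

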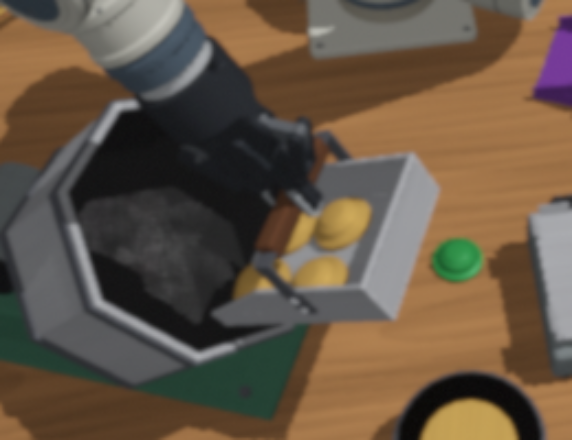

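At 25° the bosses are still on the pan, now touching at (250,285), (320,275) and (343,222). I'll keep tipping about 1° per row.

>>> jog_arm --moves '[[[-0.004, -0.009, 0.003], [0.01, -0.004, 0]], [[-0.008, -0.018, 0.006], [0.02, -0.009, 0]], [[-0.011, -0.027, 0.009], [0.031, -0.013, 0]], [[-0.011, -0.027, 0.009], [0.031, -0.013, 0]], [[-0.015, -0.036, 0.012], [0.041, -0.017, 0]], [[-0.015, -0.036, 0.012], [0.041, -0.017, 0]], [[-0.019, -0.045, 0.015], [0.051, -0.022, 0]], [[-0.019, -0.045, 0.015], [0.051, -0.022, 0]], [[-0.023, -0.054, 0.018], [0.061, -0.026, 0]], [[-0.023, -0.054, 0.018], [0.061, -0.026, 0]], [[-0.027, -0.063, 0.021], [0.071, -0.03, 0]], [[-0.027, -0.063, 0.021], [0.071, -0.03, 0]], [[-0.03, -0.072, 0.024], [0.082, -0.034, 0]], [[-0.034, -0.081, 0.027], [0.092, -0.039, 0]], [[-0.038, -0.09, 0.03], [0.102, -0.043, 0]], [[-0.038, -0.09, 0.03], [0.102, -0.043, 0]], [[-0.038, -0.09, 0.03], [0.102, -0.043, 0]], [[-0.038, -0.09, 0.03], [0.102, -0.043, 0]]]'

```text
time_s: 13.9
tcp_pos: [0.5567, -0.1178, 0.2733]
tcp_rot: [145.0, 0.0, 157.5]
force: [0.5, -0.4, -3.5]
finger_gap: 0.0174
gripper_force: 59.7
```

>>> jog_arm --moves '[[[-0.009, -0.022, 0], [0.02, -0.009, 0]], [[-0.018, -0.044, 0], [0.041, -0.017, 0]], [[-0.027, -0.066, 0], [0.062, -0.026, 0]], [[-0.036, -0.088, 0], [0.082, -0.034, 0]], [[-0.045, -0.109, 0.001], [0.103, -0.043, 0]], [[-0.045, -0.109, 0.001], [0.103, -0.043, 0]], [[-0.045, -0.109, 0.001], [0.103, -0.043, 0]], [[-0.045, -0.109, 0.001], [0.103, -0.043, 0]], [[-0.045, -0.109, 0.001], [0.103, -0.043, 0]]]'

```text
time_s: 14.8
tcp_pos: [0.5455, -0.1444, 0.2739]
tcp_rot: [135.0, 0.1, 157.5]
force: [-0.6, -0.2, -3.3]
finger_gap: 0.0169
gripper_force: 59.8
```

```bash
python3 - <<'E'
from h import *
o=arm.get_obs(); print(o['qpos'].round(1),o['tcp_pos'].round(4),o['tcp_rot'].round(2),o['force'].round(2))
s=arm.read_camera("scene")[:,:,::-1]
cv2.imwrite("pics/c6.png",cv2.resize(s[110:310,10:270],None,fx=2.2,fy=2.2))
E
```

```text
[-44.2  21.7   4.   92.6  41.1 -29.5] [ 0.5455 -0.1444  0.2739] [1.3502e+02 9.0000e-02 1.5754e+02] [-0.59 -0.2  -3.28]
```

View pics/c6.png

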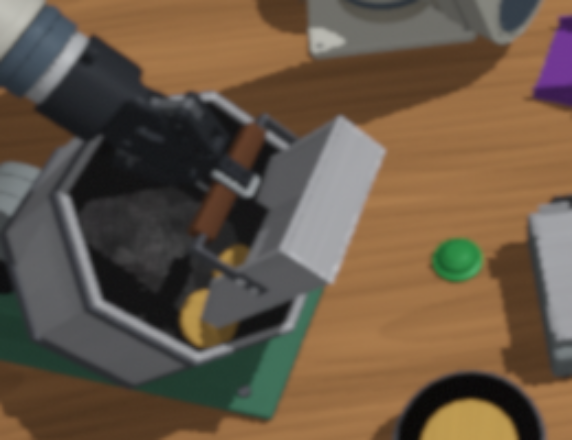

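>>> jog_arm --moves '[[[0.008, 0.02, 0.02], [0, 0, 0]], [[0.02, 0.05, 0.054], [0, 0, 0]], [[0.035, 0.085, 0.092], [0, 0, 0]], [[0.055, 0.13, 0.14], [0, 0, 0]], [[0.075, 0.18, 0.195], [0, 0, 0]], [[0.095, 0.23, 0.25], [0, 0, 0]], [[0.115, 0.28, 0.3], [0, 0, 0]], [[0.13, 0.313, 0.339], [0, 0, 0]], [[0.13, 0.313, 0.339], [0, 0, 0]]]'

```text
time_s: 15.75
tcp_pos: [0.5783, -0.0652, 0.3603]
tcp_rot: [135.0, 0.2, 157.6]
force: [0.5, -0.8, -3.7]
finger_gap: 0.017
gripper_force: 59.8
```

```bash
python3 - <<'E'
from h import *
o=arm.get_obs(); print(o['qpos'].round(1),o['tcp_pos'].round(4),o['tcp_rot'].round(2),o['force'].round(2))
s=arm.read_camera("scene")[:,:,::-1]
cv2.imwrite("pics/c7.png",cv2.resize(s[110:310,10:270],None,fx=2.8,fy=2.8))
E
```

```text
[-35.9  17.8  11.2  96.4  43.5 -18.8] [ 0.5783 -0.0652  0.3603] [134.99   0.22 157.6 ] [ 0.45 -0.79 -3.69]
```

View pics/c7.png

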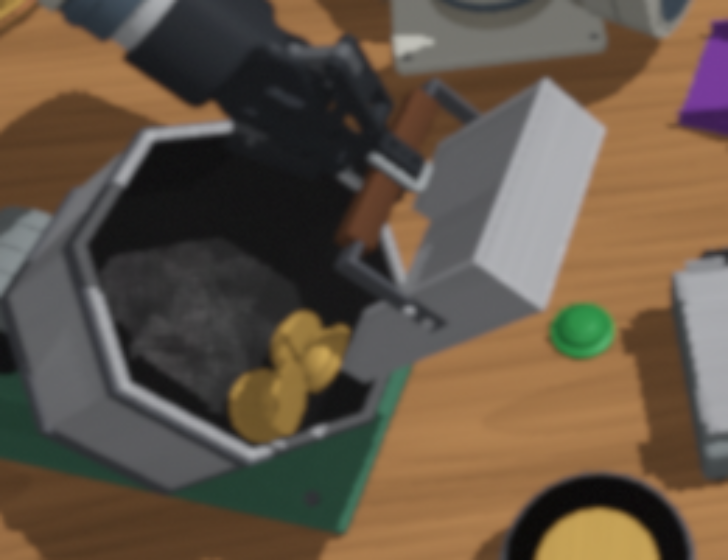

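The barrel now holds all four bosses, piled low in the corner around (255–345, 315–435) in the crop, and the pan is empty. Levelling it and carrying it back.

>>> jog_arm --moves '[[[0, 0.04, 0], [-0.06, 0.025, 0]], [[0, 0.1, 0], [-0.12, 0.05, 0]], [[0, 0.18, 0], [-0.19, 0.079, 0]], [[0, 0.27, -0.03], [-0.26, 0.108, 0]], [[0, 0.36, -0.08], [-0.33, 0.137, 0]], [[0, 0.45, -0.13], [-0.4, 0.166, 0]], [[0, 0.53, -0.18], [-0.462, 0.192, 0]], [[0, 0.58, -0.22], [-0.462, 0.192, 0]], [[0, 0.6, -0.24], [-0.462, 0.192, 0]], [[0, 0.6, -0.24], [-0.462, 0.192, 0]], [[0, 0.6, -0.24], [-0.462, 0.192, 0]], [[0, 0.6, -0.24], [-0.462, 0.192, 0]]]'

```text
time_s: 17.0
tcp_pos: [0.5781, 0.0817, 0.299]
tcp_rot: [180.0, 0.0, 157.4]
force: [0.7, -0.6, -3.9]
finger_gap: 0.0174
gripper_force: 59.6
```

>>> jog_arm --moves '[[[-0.005, 0.04, 0], [0, 0, 0.014]], [[-0.014, 0.1, 0], [0, 0, 0.035]], [[-0.025, 0.18, -0.02], [0, 0, 0.063]], [[-0.036, 0.26, -0.05], [0, 0, 0.091]], [[-0.047, 0.34, -0.08], [0, 0, 0.12]], [[-0.058, 0.42, -0.11], [0, 0, 0.147]], [[-0.068, 0.5, -0.14], [0, 0, 0.175]], [[-0.078, 0.57, -0.17], [0, 0, 0.2]], [[-0.086, 0.63, -0.19], [0, 0, 0.22]], [[-0.09, 0.66, -0.2], [0, 0, 0.232]], [[-0.091, 0.668, -0.2], [0, 0, 0.234]], [[-0.091, 0.668, -0.2], [0, 0, 0.234]], [[-0.091, 0.668, -0.2], [0, 0, 0.234]], [[-0.091, 0.668, -0.2], [0, 0, 0.234]]]'

```text
time_s: 18.4
tcp_pos: [0.5555, 0.2496, 0.2486]
tcp_rot: [180.0, 0.0, 178.5]
force: [-0.7, -0.5, -3.2]
finger_gap: 0.0172
gripper_force: 59.6
```

```bash
python3 - <<'E'
from h import *
for k in range(2):
    o=arm.get_obs(); print(o['tcp_pos'].round(4),o['tcp_rot'].round(2),o['force'].round(2))
    s=arm.read_camera("scene")[:,:,::-1]
t=arm.read_camera("top")[:,:,::-1]; t0=cv2.imread("pics/scene0.png")
a=cv2.resize(s[120:290,230:390],None,fx=2.5,fy=2.5); b=cv2.resize(t[90:230,110:260],None,fx=2.6,fy=2.6)
w=np.zeros((425,790,3),np.uint8); w[:a.shape[0],:a.shape[1]]=a; w[:b.shape[0],400:400+b.shape[1]]=b
cv2.imwrite("pics/c8.png",w)
E
```

```text
[0.5555 0.2496 0.2486] [1.8000e+02 2.0000e-02 1.7851e+02] [-0.71 -0.51 -3.22]
[0.5554 0.2496 0.2486] [1.8000e+02 2.0000e-02 1.7851e+02] [-0.99 -0.56 -3.92]
```

View pics/c8.png

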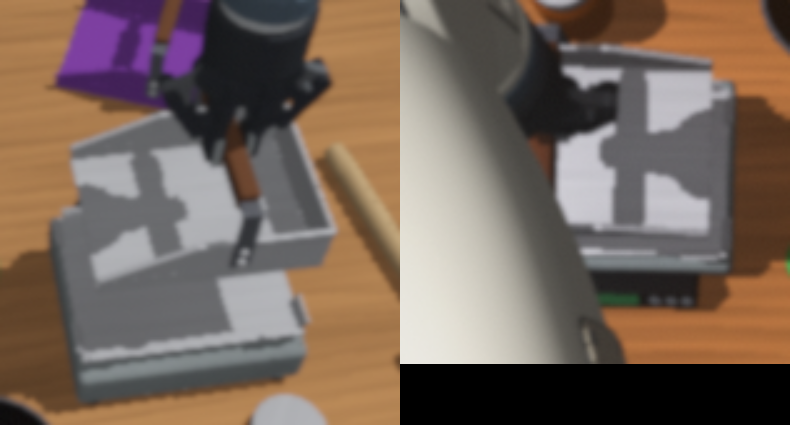

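The empty pan hangs level above the cradle, square to it. Lowering.

>>> jog_arm --moves '[[[0, -0.002, -0.03], [0, 0, 0]], [[0, -0.003, -0.08], [0, 0, 0]], [[0, -0.003, -0.13], [0, 0, 0]], [[0, -0.003, -0.18], [0, 0, 0]], [[0, -0.003, -0.23], [0, 0, 0]], [[0, -0.003, -0.27], [0, 0, 0]], [[0, -0.003, -0.3], [0, 0, 0]], [[0, -0.003, -0.33], [0, 0, 0]], [[0, -0.003, -0.35], [0, 0, 0]], [[0, -0.003, -0.37], [0, 0, 0]], [[0, -0.003, -0.385], [0, 0, 0]], [[0, -0.003, -0.392], [0, 0, 0]], [[0, -0.003, -0.392], [0, 0, 0]], [[0, -0.003, -0.392], [0, 0, 0]]]'

```text
time_s: 19.95
tcp_pos: [0.5553, 0.2495, 0.1505]
tcp_rot: [180.0, 0.0, 178.6]
force: [0.3, -0.2, -3.5]
finger_gap: 0.0174
gripper_force: 59.7
```

>>> jog_arm --moves '[[[0, 0, -0.004], [0, 0, 0]], [[0, 0, -0.008], [0, 0, 0]], [[0, 0, -0.011], [0, 0, 0]], [[0, 0, -0.014], [0, 0, 0]], [[0, 0, -0.016], [0, 0, 0]], [[0, 0, -0.017], [0, 0, 0]], [[0, 0, -0.017], [0, 0, 0]], [[0, 0, -0.017], [0, 0, 0]]]'

```text
time_s: 20.75
tcp_pos: [0.5552, 0.2495, 0.1466]
tcp_rot: [180.0, 0.0, 178.6]
force: [-3.0, -1.1, 5.6]
finger_gap: 0.017
gripper_force: 60.8
```

The contact force matches the one at the grasp, so the pan is seated. Releasing.

>>> jog_arm --moves '[[[0, 0, 0], [0, 0, 0]], [[0, 0, 0], [0, 0, 0]], [[0, 0, 0], [0, 0, 0]], [[0, 0, 0], [0, 0, 0]], [[0, 0, 0], [0, 0, 0]], [[0, 0, 0], [0, 0, 0]], [[0, 0, 0], [0, 0, 0]], [[0, 0, 0], [0, 0, 0]]]' --fingers 0

```text
time_s: 21.55
tcp_pos: [0.5552, 0.2495, 0.146]
tcp_rot: [180.0, -0.0, 178.6]
force: [-0.3, -0.1, 0.1]
finger_gap: 0.0852
gripper_force: 0.0
```

>>> jog_arm --moves '[[[0, 0, 0.05], [0, 0, 0]], [[0, 0, 0.15], [0, 0, 0]], [[0, 0, 0.3], [0, 0, 0]], [[0, 0, 0.45], [0, 0, 0]], [[0, 0, 0.6], [0, 0, 0]], [[-0.2, -0.1, 0.75], [0, 0, 0]], [[-0.4, -0.3, 0.9], [0, 0, 0]], [[-0.4, -0.45, 0.9], [0, 0, 0]], [[-0.4, -0.6, 0.9], [0, 0, 0]], [[-0.4, -0.8, 0.9], [0, 0, 0]], [[-0.4, -1, 0.9], [0, 0, 0]], [[-0.4, -1, 0.9], [0, 0, 0]], [[-0.4, -1, 0.9], [0, 0, 0]]]'

```text
time_s: 22.85
tcp_pos: [0.455, -0.002, 0.3718]
tcp_rot: [-180.0, 0.0, 178.4]
force: [0.1, 0.2, 0.0]
finger_gap: 0.0854
gripper_force: 0.0
```

```bash
python3 - <<'E'
from h import *
o=arm.get_obs(); print(o['tcp_pos'].round(4),o['force'].round(2),o['finger_gap'])
s=arm.read_camera("scene")[:,:,::-1];t=arm.read_camera("top")[:,:,::-1]
a=cv2.resize(s[130:310,0:370],None,fx=2.1,fy=2.1); b=cv2.resize(t[105:225,135:255],None,fx=1.8,fy=1.8)
w=np.zeros((598,790,3),np.uint8); w[:a.shape[0],:a.shape[1]]=a; w[380:380+b.shape[0],:b.shape[1]]=b
cv2.imwrite("pics/c9.png",w)
for k,im in(("t",t),("s",s)): 
    r=cv2.imread("pics/%s0.png"%("top" if k=="t" else "scene"))
    x0,y0,x1,y1=(167,112,190,180) if k=="t" else (298,178,330,255)
    for i in(r,im):
        m=cv2.inRange(cv2.cvtColor(np.ascontiguousarray(i),cv2.COLOR_BGR2HSV)[y0:y1,x0:x1],(0,80,30),(14,255,140))
        n,l,st,c=cv2.connectedComponentsWithStats(m); j=1+st[1:,4].argmax()
        print(k,st[j],c[j].round(2),cv2.minAreaRect(np.argwhere(l==j)[:,::-1].astype(np.float32)))
E
```

```text
[ 0.455  -0.002   0.3718] [0.13 0.22 0.02] 0.08536898869607434
t [  5   8  11  57 433] [ 9.55 35.1 ] ((9.02119255065918, 36.023162841796875), (9.901336669921875, 56.25556945800781), 2.544804334640503)
t [  0   2  23  61 424] [ 8.81 32.25] ((13.239006042480469, 31.57687759399414), (60.0290641784668, 21.82390022277832), 84.89783477783203)
s [  6   3  20  48 358] [15.3 26.5] ((15.752311706542969, 27.33263397216797), (48.750244140625, 8.613219261169434), 73.1416015625)
s [  7   2  19  48 346] [16.1  26.19] ((15.969744682312012, 26.09713363647461), (48.476173400878906, 8.12639045715332), 73.61045837402344)
```

View pics/c9.png

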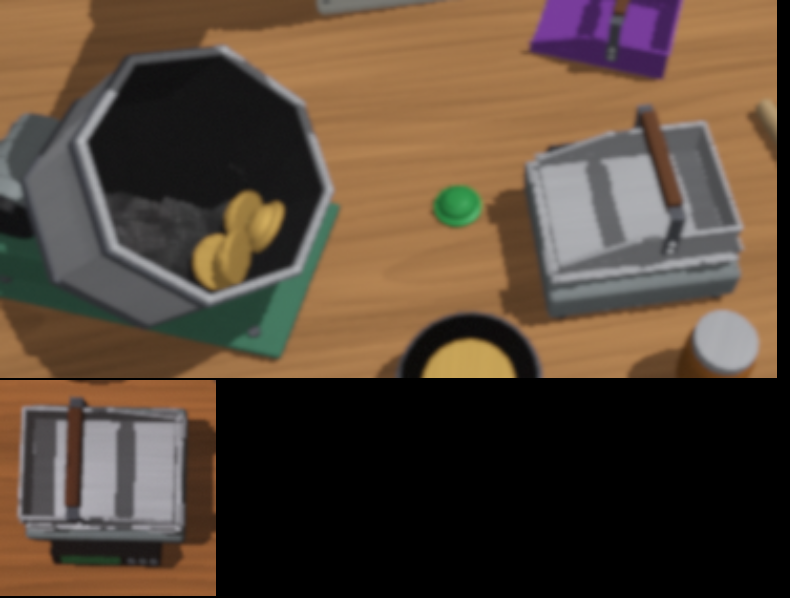

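The pan is seated, with its lip the same way and its handle within 1 px of the start, and the bystanders look untouched. One numeric check of how deep the bosses lie.

```bash
python3 - <<'E'
from h import *
yp=np.radians(-112.5); X=np.array([np.cos(yp),np.sin(yp),0]); Z=np.array([0,0,1.]); Y=np.cross(Z,X)
bx=(X+Z)*.70711; bz=(-X+Z)*.70711; B=np.array([.5242,-.1964,.216])-.15*bz
for z in(6,40,80,120,145):
    print(z,[((proj("scene",B+bx*x/1e3+Y*y/1e3+bz*z/1e3)[0]-[0,130])*2.1).round().tolist() for x,y in((-105,-45),(-105,0),(-105,45),(-60,0))])
s=arm.read_camera("scene"); h=cv2.cvtColor(s,cv2.COLOR_RGB2HSV); m=cv2.inRange(h,(15,120,80),(30,255,255))[210:275,80:150]
print(cv2.boundingRect(m),m.sum()//255)
E
```

```text
6 [[248.0, 217.0], [233.0, 250.0], [216.0, 285.0], [199.0, 230.0]]
40 [[263.0, 210.0], [248.0, 243.0], [231.0, 279.0], [213.0, 223.0]]
80 [[282.0, 201.0], [266.0, 236.0], [250.0, 272.0], [231.0, 214.0]]
120 [[301.0, 192.0], [286.0, 227.0], [269.0, 264.0], [250.0, 205.0]]
145 [[314.0, 186.0], [298.0, 222.0], [282.0, 259.0], [263.0, 199.0]]
(11, 11, 59, 54) 1215
```

The bosses sit at about z = 5–50 mm in the barrel, well below the mouth. Handing in.

```bash
python3 -c "
from bench import arm
print(arm.sign_off())"
```

```text
the job is handed in; nothing more can be done
None
```

I handed the job in at about 23 s of the 70 s allowed, and sign-off returned no verdict: all four bosses lie deep in the barrel, the empty pan is back in its cradle and released with its lip the original way, and the bystanders look untouched.

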